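# Unlock the bead sifter's tab-lock dial and open its catch drawer

## Robot

A 7-joint arm with a two-finger parallel gripper is mounted at the origin on the work surface. World frame = base frame: x ahead of the robot, y to its left, z up, the work surface at z = 0. Lengths are in m, angles in rad, forces in N, time in s.
With the tool pointing down it reaches from about 0.35 to 0.9 m from the base axis. Payload 8.1 kg.
Tool frame: the origin (TCP) lies midway between the tips of the shut fingers; the grasp point (between the pads) lies 19 mm behind it; z points along the fingers, y is the line along which they close (so a half turn about z gives the same grasp; the last joint's range is limited). The gripper opens to 92 mm and grips with 3 to 60 N. Pads are 19 mm wide; open, the fingers measure 130 mm over their backs; the gripper's body (75 mm by 190 mm) begins 47 mm behind the grasp point.
Start: joints at [1.049, 0.434, 0.025, 1.573, -0.012, 1.134, -0.075], TCP at [0.254, -0.571, 0.194] pointing down, gripper open.
Joint ranges: [-2.62, 2.62], [-0.44, 2.09], [-1.27, 1.32], [0.08, 2.57], [-1.32, 4.46], [0.12, 2], [-2.74, 2.74]. Speed limits (rad/s): [2.22, 2.22, 3.01, 3.01, 3.14, 3.14, 3.14].

## Interface

Orientations are given as a rotation vector (axis times angle).
In Python, from cell import arm gives the robot as it stands.
- The arm moves only by the tool move_arm, never from a script. Its argument "motion" is a list of rows, each an object of numbers: "tx", "ty", "tz": the shift along the tool's x, y, z normalised to -1 to 1, where 1 is 1000 mm; "twist": the turn about the tool's z normalised to -1 to 1, where 1 is pi/2 rad. In form: [{"tx": .., "ty": .., "tz": .., "twist": ..}, ...]. A call has 1 to 12 rows; each row shifts and turns the commanded pose from where the row before left it, along the tool's axes as they then stand; what a row does not reach is not made up. A row lasts 1/10 s, in which the tool goes at most 50 mm and 8.59 degrees, less where a joint would pass 70% of its speed; a pose out of reach is approached as far as the arm can. A call with a number of a shift or a turn outside -1 to 1 is refused whole. A call with a gripper value outside its range is refused whole. "gripper" is the gripper's target within -1 to 1 (shut at 1, half-way at 0, fully open at -1), set as the call begins (left out, the last holds). The fingers move at their own pace and stop on an object; "squeeze" is the grip in N (left out, the last holds). Time passes only in rows, so rows that do not move let the fingers close. It gives the time, the measured TCP pose, the force, the opening and the grip force at its end, in the units of the state.
- arm.observe(): the state, without advancing time (a new reading comes with each control period).
- arm.get_image(name): name is "scene" or "top" or "wrist"; returns the picture (480x640x3 uint8, red, green, blue); there is no depth.
- arm.calibration(name): a dict with "K" (3x3 intrinsics, pixels), "T" (4x4, takes a point from camera to world coordinates). Camera axes: x right, y down, z forward; pixel columns grow to the right and rows downward; lengths in m; the calibration is good to about 2 mm. A picture is of the moment at which its call begins: read the wrist's pose just before it. calibration takes no time and is no camera call; for the wrist camera it gives the pose at the moment of the call.
- arm.sign_off(): hands the job in; it is judged then, once.
Trained networks look in the newest picture that a camera, given by its name, has taken for a name from the list of things; names that differ only in an ending like _2 or _b are one class to them, and where a whole thing is asked for, a point or a joint stands for the part that bears it (a point fixed in the world has none). Each returns a list of dicts, best first, with "conf" (0 to 1); they miss things now and then, are a little off and sometimes report something else, mostly with a low value. They report only what shows in the picture. A call takes as long as a camera call.
- arm.look_for(camera, query): "point" ([column, row] as shares, 0 to 1, of the picture: columns of its width, rows of its height, amid what is visible of it).
- arm.regions_of(camera, query): "region" (480x640 bool, what is visible of it) and "point" ([column, row] as shares, 0 to 1, of the picture: columns of its width, rows of its height, amid what is visible of it).
- arm.place_of(camera, query): "point" ([column, row] as shares, 0 to 1, of the picture: columns of its width, rows of its height: a listed point, or the origin of a listed thing).
The state is a dict: "clock": time; "joints": joint angles; "dq": joint speeds; "joint_efforts": joint torques, N m; "position": TCP position; "ee_rot": TCP orientation; "force": force on the tool from outside, world axes, zero at the start; "ft_torque": the same for the moment, N m; "width": opening from 0.0 (shut) to 1.0 (fully open); "gripper_force": force on a finger pad.
Only numpy, scipy, OpenCV 4.12 (cv2) and the standard library are available. Lean on these libraries where they do the work, as an engineer would, in place of code of your own. Each camera call takes 0.05 s, during which the arm holds its last target. There are 200 camera calls.

## Task

Open the catch drawer of the grey bead sifter, which its dial keeps locked: pinch the dial's two spring tabs together, gently because a hard squeeze breaks them, and turn the dial counter-clockwise to its second notch, which you must find by feel and where the tabs spring fully back out. Leave the dial latched there, then pull the drawer out to its stop and let go. Do not disturb the things standing around.

Things in the scene. Friction and masses are not known exactly. Their poses are not given: they have to be found in the camera images.
- sifter: Grey bead sifter, fixed, 92 mm high to its flat deck. Origin: at table height under the dial's axis; x to its back, y to its left. Front face at x = -65 mm, back at +150, sides at y = +-110. A clear hopper of brass beads, 50 mm high, stands on the deck from x = 88 mm back; nothing else is within 75 mm of the dial's axis.
- dial (a joint): Turn of the dial, rad, about the sifter's z: 0 as found in its first notch, growing counter-clockwise seen from above, end at 1.6; friction 0.06 N m, it stays where left. Tabs out, it is locked with +-0.05 rad play. The second notch is unseen, set each time between 0.9 and 1.4 rad; it surely takes the tabs within 0.05 rad either side. The drawer is freed from 0.6 rad on. Turning back is allowed.
- dial_grip (a point): Point on the dial's axis 24 mm above the deck, at the tabs' mid height; turns with the dial: its y runs from tab b to tab a, its -x to the white pointer mark. The dial has a black disc foot 70 mm across, top 5 mm above the deck, and a black block 48 mm along x by 26 mm along y, top 38 mm above the deck, with a tab on each y side.
- tab_a: Bare aluminium ribbed release tab on the dial's +y side: plate 20 mm wide, 28 mm high (8 to 36 mm above the deck), 6 mm thick. Origin: centre of its outer face, y outward. Free, the two outer faces are 56 mm apart. Each slides in 7 mm to a stop (42 mm apart) against a spring, 3.5 N at first, 8.4 N at the stop. The gripper loading a tab with more than 25 N breaks it.
- tab_b: The same tab on the -y side, its y also outward. Both tabs must be in by 4.5 mm or more to leave a notch. Between notches and past the second, an inner ring keeps them in by 4.5 mm (47 mm apart, pushing out with 6.7 N each) even when let go. At a notch they spring fully out if not held in harder than their springs; held in, they pass over it.
- drawer (a joint): How far the white catch drawer is out, in m: 0 shut, stop at 0.080. Slides along the sifter's -x with about 2 N friction; while locked it has about 4 mm of play.
- drawer_handle (a point): Middle of the drawer's steel bar handle: a round bar 10 mm thick, 84 mm long along the sifter's y, 62 mm above the table, its axis 43 mm in front of the drawer's front face, on two end posts. Moves with the drawer.
- spool: Bystander: thread spool, 34 mm across, 32 mm high, on the sifter's deck at its back left corner.
- awl: Bystander: hand tool lying on the table left of the drawer.
- bead_box: Bystander: open cardboard box of beads, 100 x 120 x 45 mm, left of the sifter.
- tape: Bystander: ring of white tape, 90 mm across, 20 mm high, right of the drawer.
- jar: Bystander: amber glass jar, 56 mm across, 85 mm high, right of the sifter.
- bell_box: Bystander: open cardboard box of brass bells, 100 x 100 x 35 mm, right of the sifter.

How it is judged:
By the outcome, as a careful person would: the job done as asked, in the order asked, and still so for the second after the job is handed in, with the robot touching nothing.
It also fails if it takes over 54 s, if anything falls off the work surface, if the arm or the gripper's body presses on something with over 40 N, if the wrist force passes 120 N, or if a joint passes its speed limit or range.

## Working session

There is one attempt and no reset: what is moved stays moved. The work goes in short steps, Python scripts to look and compute and a tool call to move; the robot and the scene stay as the last step left them, time stands still between calls to the robot, and variables do not carry over. Pictures are saved under pics/ and viewed, at most 11 in all, crops included, and the job is handed in when it is done.

Besides the shell and the picture viewer there is one more tool, called after ">>>" as name([rows], argument=value, ...), one row to a line, values as JSON. move_arm: Moves the arm, as the interface text tells. Scaled input: -1 to 1 covers 1000 mm each way for a shift and pi/2 rad each way for a turn. Its arguments: {"type":"object","properties":{"motion":{"type":"array","items":{"type":"object","properties":{"tx":{"type":"number"},"ty":{"type":"number"},"tz":{"type":"number"},"twist":{"type":"number"}}}},"gripper":{"type":"number"},"squeeze":{"type":"number"}},"required":["motion"]}

```bash
mkdir -p pics
cat > h.py <<'E'
import numpy as np, cv2
from scipy.spatial.transform import Rotation as R
from cell import arm
def ray(cam,pt,z):
    c=arm.calibration(cam);K=np.array(c["K"]);T=np.array(c["T"])
    d=T[:3,:3]@np.linalg.inv(K)@np.array([pt[0]*640,pt[1]*480,1]);o=T[:3,3]
    return o+d*(z-o[2])/d[2]
def save(cam,n): 
    im=arm.get_image(cam); cv2.imwrite("pics/"+n,im[:,:,::-1]); return im
E
python3 - <<'E'
from h import *
np.set_printoptions(precision=4,suppress=True)
Z=dict(sifter=0,dial_grip=.116,tab_a=.114,tab_b=.114,drawer_handle=.062)
for c in ("top","scene"):
    save(c,c+"1.png")
    for n,z in Z.items():
        for r in arm.place_of(c,n)[:2]: print(c,n,round(r["conf"],2),np.array(r["point"])*[640,480],ray(c,r["point"],z))
s=arm.observe();print(s["clock"],s["position"],s["ee_rot"],s["width"],s["force"])
E
```

```text
top sifter 0.95 [424.832 207.408] [ 0.6398 -0.1451  0.    ]
top sifter 0.35 [436.224 198.   ] [ 0.66   -0.1685  0.    ]
top dial_grip 0.7 [438.016 192.816] [ 0.6423 -0.1424  0.116 ]
top dial_grip 0.36 [528.576 213.792] [ 0.6079 -0.3012  0.116 ]
top tab_a 0.44 [420.608 196.512] [ 0.6353 -0.1119  0.114 ]
top tab_a 0.41 [451.328 189.12 ] [ 0.6501 -0.1667  0.114 ]
top tab_b 0.44 [420.608 196.512] [ 0.6353 -0.1119  0.114 ]
top tab_b 0.41 [451.328 189.12 ] [ 0.6501 -0.1667  0.114 ]
top drawer_handle 0.84 [440.768 259.92 ] [ 0.5274 -0.16    0.062 ]
top drawer_handle 0.24 [493.12  158.592] [ 0.7255 -0.2628  0.062 ]
scene sifter 0.8 [217.216 284.4  ] [ 0.6419 -0.1371  0.    ]
scene dial_grip 0.7 [203.008 237.504] [ 0.6485 -0.141   0.116 ]
scene tab_a 0.56 [189.888 234.288] [ 0.6473 -0.1659  0.114 ]
scene tab_a 0.44 [222.912 237.792] [ 0.6363 -0.1124  0.114 ]
scene tab_b 0.56 [189.888 234.288] [ 0.6473 -0.1659  0.114 ]
scene tab_b 0.44 [222.912 237.792] [ 0.6363 -0.1124  0.114 ]
scene drawer_handle 0.81 [233.792 218.016] [ 0.5339 -0.1531  0.062 ]
0.6 [ 0.2541 -0.571   0.1937] [3.073  0.6527 0.    ] 1.0003763672499402 [-0.1002 -0.0676 -0.61  ]
```

View pics/top1.png

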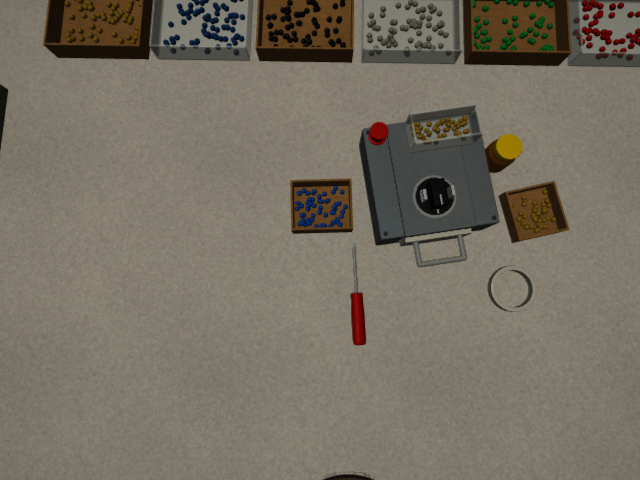

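View pics/scene1.png

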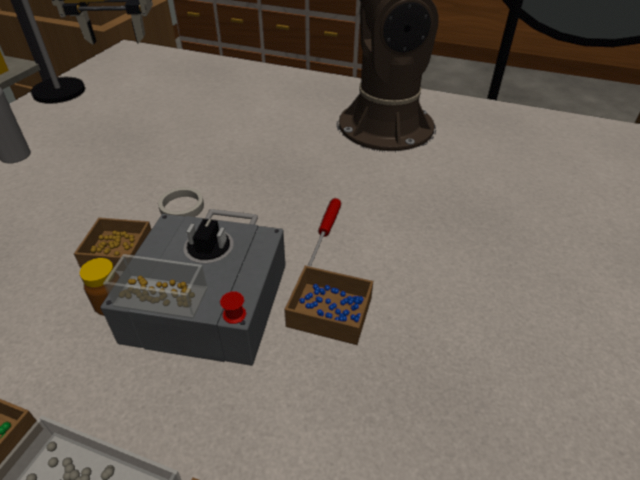

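The top view shows the sifter with its dial at (437,195), the handle bar at (441,262) and the hopper behind. The scene view agrees, which puts the dial at about (0.643, -0.141) with yaw about 0.19. I'll go above it.

>>> move_arm([
  {"tx": 0.0295, "ty": -0.013, "tz": -0.003},
  {"tx": 0.0295, "ty": -0.013, "tz": -0.003},
  {"tx": 0.0295, "ty": -0.013, "tz": -0.003},
  {"tx": 0.0295, "ty": -0.013, "tz": -0.003},
  {"tx": 0.0295, "ty": -0.013, "tz": -0.003},
  {"tx": 0.0295, "ty": -0.013, "tz": -0.003},
  {"tx": 0.0295, "ty": -0.013, "tz": -0.003},
  {"tx": 0.0295, "ty": -0.013, "tz": -0.003},
  {"tx": 0.0295, "ty": -0.013, "tz": -0.003},
  {"tx": 0.0295, "ty": -0.013, "tz": -0.003},
  {"tx": 0.0295, "ty": -0.013, "tz": -0.003},
  {"tx": 0.0295, "ty": -0.013, "tz": -0.003},
], gripper=-1)

```text
invalid input
```

>>> move_arm([
  {"tx": 0.0295, "ty": -0.013, "tz": -0.003},
  {"tx": 0.0295, "ty": -0.013, "tz": -0.003},
  {"tx": 0.0295, "ty": -0.013, "tz": -0.003},
  {"tx": 0.0295, "ty": -0.013, "tz": -0.003},
  {"tx": 0.0295, "ty": -0.013, "tz": -0.003},
  {"tx": 0.0295, "ty": -0.013, "tz": -0.003},
  {"twist": 0.07},
  {"twist": 0.07},
  {},
  {},
])

```text
invalid input
```

```bash
cat >> h.py <<'E'
np.set_printoptions(precision=4,suppress=True)
def pose(s):
    m=R.from_rotvec(s["ee_rot"]).as_matrix(); return m
def go(target,yaw):
    s=arm.observe();m=pose(s);y0=np.arctan2(m[1,0],m[0,0])
    print("t",s["clock"],"pos",np.array(s["position"]),"yaw",y0,"toolshift",m.T@(np.array(target)-s["position"]),"twist",-(yaw-y0)/(np.pi/2),"F",np.array(s["force"]))
E
python3 - <<'E'
from h import *
Z=dict(dial_grip=.116,tab_a=.114,drawer_handle=.062,sifter=0)
save("wrist","w1.png")
for n,z in Z.items():
    for r in arm.place_of("wrist",n)[:2]: print(n,round(r["conf"],2),np.array(r["point"])*[640,480],ray("wrist",r["point"],z))
go([.643,-.141,.25],.19)
E
```

```text
t 0.85 pos [ 0.2541 -0.571   0.1938] yaw 0.4187147745576284 toolshift [ 0.5301 -0.2348 -0.0562] twist 0.14560434771598008 F [ 0.7947 -0.5945  0.166 ]
```

View pics/w1.png

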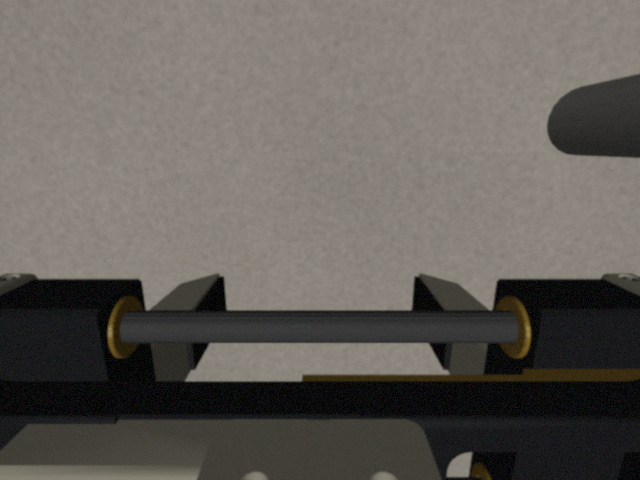

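The wrist view shows bare table, the fingers and a grey post at right (600,115); the arm has not moved. The moves were refused, probably because each row needs every key.

>>> move_arm([
  {"tx": 0.0295, "ty": -0.013, "tz": -0.003, "twist": 0},
  {"tx": 0.0295, "ty": -0.013, "tz": -0.003, "twist": 0},
  {"tx": 0.0295, "ty": -0.013, "tz": -0.003, "twist": 0},
  {"tx": 0.0295, "ty": -0.013, "tz": -0.003, "twist": 0},
  {"tx": 0.0295, "ty": -0.013, "tz": -0.003, "twist": 0},
  {"tx": 0.0295, "ty": -0.013, "tz": -0.003, "twist": 0},
  {"tx": 0.0295, "ty": -0.013, "tz": -0.003, "twist": 0},
  {"tx": 0.0295, "ty": -0.013, "tz": -0.003, "twist": 0},
  {"tx": 0.0295, "ty": -0.013, "tz": -0.003, "twist": 0},
  {"tx": 0.0295, "ty": -0.013, "tz": -0.003, "twist": 0},
], gripper=-1, squeeze=10)

```text
clock: 1.85
position: [0.4716, -0.3313, 0.224]
ee_rot: [3.073, 0.653, 0.0]
force: [0.3, -0.9, -0.2]
width: 1.001
gripper_force: 0.0
```

>>> move_arm([
  {"tx": 0.0225, "ty": -0.023, "tz": -0.005, "twist": 0},
  {"tx": 0.0225, "ty": -0.023, "tz": -0.005, "twist": 0},
  {"tx": 0.0225, "ty": -0.023, "tz": -0.005, "twist": 0},
  {"tx": 0.0225, "ty": -0.023, "tz": -0.005, "twist": 0},
  {"tx": 0.0225, "ty": -0.023, "tz": -0.005, "twist": 0},
  {"tx": 0, "ty": 0, "tz": 0, "twist": 0.07},
  {"tx": 0, "ty": 0, "tz": 0, "twist": 0.075},
  {"tx": 0, "ty": 0, "tz": 0, "twist": 0},
])

```text
clock: 2.65
position: [0.5269, -0.1813, 0.2488]
ee_rot: [3.127, 0.297, 0.0]
force: [-0.4, 0.8, -0.3]
width: 1.002
gripper_force: 0.0
```

Run:
```python
from h import *
Z=dict(dial_grip=.116,tab_a=.114,drawer_handle=.062,sifter=0)
save("wrist","w2.png")
for n,z in Z.items():
    for r in arm.place_of("wrist",n)[:2]: print(n,round(r["conf"],2),np.array(r["point"])*[640,480],ray("wrist",r["point"],z))
go([.643,-.141,.25],.19)
```

```text
dial_grip 0.74 [294.784  81.984] [ 0.6427 -0.1383  0.116 ]
dial_grip 0.7 [299.584 207.312] [ 0.5368 -0.1615  0.116 ]
tab_a 0.51 [264.128  83.52 ] [ 0.6367 -0.1125  0.114 ]
tab_a 0.47 [328.128  85.488] [ 0.6457 -0.1669  0.114 ]
drawer_handle 0.72 [300.8   209.712] [ 0.5245 -0.1623  0.062 ]
drawer_handle 0.67 [474.304 146.112] [ 0.6253 -0.3283  0.062 ]
sifter 0.67 [301.12  99.6 ] [ 0.6419 -0.1385  0.    ]
sifter 0.47 [329.472  84.384] [ 0.6645 -0.1679  0.    ]
t 2.9 pos [ 0.5267 -0.1817  0.2487] yaw 0.1925401925096223 toolshift [ 0.1219 -0.0177 -0.0013] twist 0.0016171367772455747 F [ 0.8627 -0.3043  0.2047]
```

View pics/w2.png

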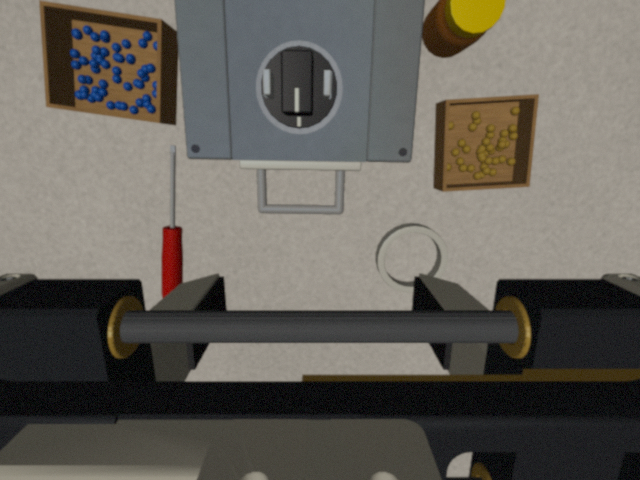

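The wrist view shows the dial at (298,87), both tabs at (267,82) and (328,83), and the handle bar at (300,210). This refines the dial to (0.642, -0.1395) with yaw about 0.18, so I'll go over it and descend partway.

>>> move_arm([
  {"tx": 0.0243, "ty": -0.0039, "tz": 0, "twist": 0},
  {"tx": 0.0243, "ty": -0.0039, "tz": 0, "twist": 0},
  {"tx": 0.0243, "ty": -0.0039, "tz": 0, "twist": 0},
  {"tx": 0.0243, "ty": -0.0039, "tz": 0, "twist": 0},
  {"tx": 0.0243, "ty": -0.0039, "tz": 0, "twist": 0.008},
  {"tx": 0, "ty": 0, "tz": 0.03, "twist": 0},
  {"tx": 0, "ty": 0, "tz": 0.03, "twist": 0},
  {"tx": 0, "ty": 0, "tz": 0.03, "twist": 0},
  {"tx": 0, "ty": 0, "tz": 0.01, "twist": 0},
  {"tx": 0, "ty": 0, "tz": 0, "twist": 0},
  {"tx": 0, "ty": 0, "tz": 0, "twist": 0},
])

```text
clock: 4.0
position: [0.6432, -0.1395, 0.1501]
ee_rot: [3.129, 0.28, 0.002]
force: [0.4, 0.7, 0.1]
width: 1.0
gripper_force: 0.0
```

Run:
```python
from h import *
save("wrist","w3.png");save("top","t2.png")
go([.642,-.1395,.10],.18)
```

```text
t 4.1 pos [ 0.6436 -0.1395  0.1507] yaw 0.17846986608282867 toolshift [-0.0018 -0.0004  0.0507] twist -0.0009741135060415264 F [0.1821 0.3116 0.9779]
```

View pics/w3.png

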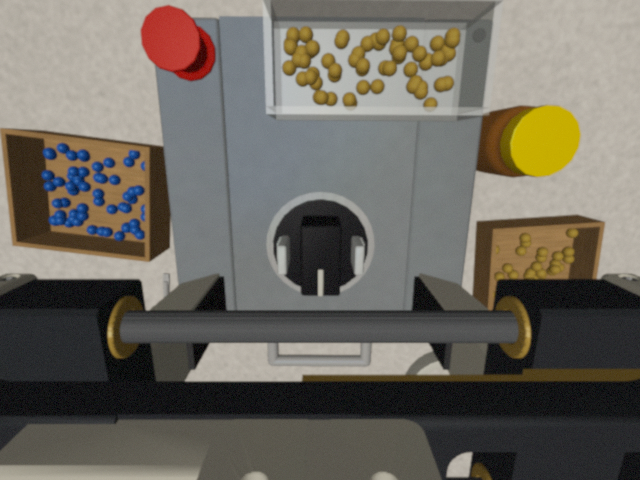

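The wrist view shows the tabs at columns 283 and 358, so the dial is centred on the image and the gripper is straight. I'll descend and pre-close to about 62 mm.

>>> move_arm([
  {"tx": -0.0015, "ty": 0, "tz": 0.015, "twist": 0},
  {"tx": 0, "ty": 0, "tz": 0.015, "twist": 0},
  {"tx": 0, "ty": 0, "tz": 0.01, "twist": 0},
  {"tx": 0, "ty": 0, "tz": 0.01, "twist": 0},
  {"tx": 0, "ty": 0, "tz": 0, "twist": 0},
  {"tx": 0, "ty": 0, "tz": 0, "twist": 0},
])

```text
clock: 4.7
position: [0.641, -0.1395, 0.0987]
ee_rot: [-3.129, -0.28, 0.0]
force: [-0.2, -0.2, 0.7]
width: 0.996
gripper_force: 0.0
```

>>> move_arm([
  {"tx": 0, "ty": 0, "tz": 0, "twist": 0},
  {"tx": 0, "ty": 0, "tz": 0, "twist": 0},
  {"tx": 0, "ty": 0, "tz": 0, "twist": 0},
  {"tx": 0, "ty": 0, "tz": 0, "twist": 0},
], gripper=-0.34, squeeze=5)

```text
clock: 5.1
position: [0.6411, -0.1396, 0.099]
ee_rot: [3.129, 0.28, 0.001]
force: [-0.3, -0.4, -0.3]
width: 0.707
gripper_force: 0.0
```

>>> move_arm([
  {"tx": 0, "ty": 0, "tz": 0, "twist": 0},
  {"tx": 0, "ty": 0, "tz": 0, "twist": 0},
  {"tx": 0, "ty": 0, "tz": 0, "twist": 0},
  {"tx": 0, "ty": 0, "tz": 0, "twist": 0},
], gripper=0.2, squeeze=5)

```text
clock: 5.5
position: [0.6409, -0.1395, 0.0987]
ee_rot: [3.129, 0.28, -0.0]
force: [0.6, -0.1, -0.7]
width: 0.414
gripper_force: 0.0
```

Run:
```python
from h import *
a=save("wrist","w4.png");b=save("scene","s4.png");c=arm.get_image("top")
v=cv2.resize(b[180:300,130:290],(640,480),interpolation=cv2.INTER_CUBIC)
cv2.imwrite("pics/c4.png",np.hstack([cv2.resize(a,(400,300)),cv2.resize(v,(400,300))])[:,:,::-1])
s=arm.observe();print(s["width"],s["gripper_force"],s["ft_torque"])
```

```text
0.3986356659145633 0.0 [-0.0043  0.0299 -0.0294]
```

View pics/c4.png

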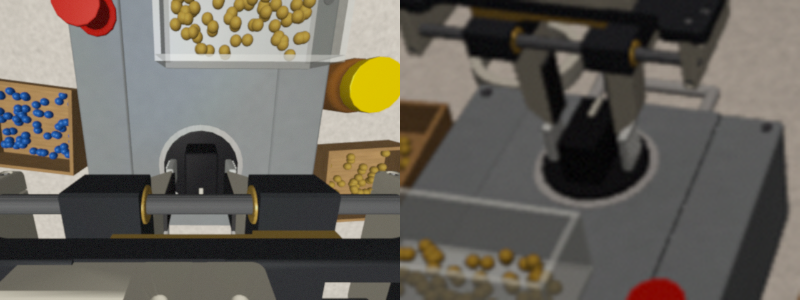

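The crops show the fingers standing in front of the dial block rather than on the tabs. I'll project the reported TCP and re-detect the dial from here.

```bash
cat >> h.py <<'E'
def proj(cam,p):
    c=arm.calibration(cam);K=np.array(c["K"]);T=np.linalg.inv(np.array(c["T"]))
    q=K@(T[:3,:3]@np.array(p)+T[:3,3]);return q[:2]/q[2]
E
python3 - <<'E'
from h import *
s=arm.observe();m=pose(s);p=np.array(s["position"]);print("toolz",m[:,2])
for c in ("scene","wrist","top"):
    im=arm.get_image(c)
    print(c,np.array(arm.calibration(c)["T"])[:3,3])
    pts=[("tcp",p)]+[("tip%+d"%k,p+m[:,1]*k*.019) for k in(-1,1)]+[("grip+19",p-m[:,2]*.019)]
    for n,q in pts:
        uv=proj(c,q);print(n,uv)
        if n!="grip+19" and c!="top": cv2.circle(im,tuple(int(v) for v in uv),2,(255,0,0),-1)
    for r in arm.place_of(c,"dial_grip")[:1]: print("dial",r["conf"],np.array(r["point"])*[640,480],ray(c,r["point"],.116))
    for r in arm.place_of(c,"tab_a")[:2]: print("tab",r["conf"],np.array(r["point"])*[640,480],ray(c,r["point"],.114))
    if c=="scene": a=cv2.resize(im[180:300,130:290],(400,300),interpolation=cv2.INTER_CUBIC)
    if c=="wrist": b=cv2.resize(im[180:420,160:480],(400,300))
cv2.imwrite("pics/c5.png",np.hstack([a,b])[:,:,::-1])
E
```

```text
toolz [-0. -0. -1.]
scene [1.1225 0.2277 0.6417]
tcp [207.8388 242.62  ]
tip-1 [219.1165 244.0424]
tip+1 [196.6234 241.2055]
grip+19 [206.0602 233.9191]
dial 0.94 [203.072 235.488] [ 0.6443 -0.1433  0.116 ]
tab 0.51 [189.12  233.616] [ 0.6463 -0.1679  0.114 ]
tab 0.45 [225.6   239.616] [ 0.6386 -0.1064  0.114 ]
wrist [ 0.7108 -0.1272  0.2895]
tcp [318.4459 270.679 ]
tip-1 [285.7421 270.7277]
tip+1 [351.1517 270.6303]
grip+19 [318.4184 283.2672]
dial 0.7 [322.688 276.912] [ 0.6442 -0.1412  0.116 ]
tab 0.73 [267.392 278.112] [ 0.6375 -0.1123  0.114 ]
tab 0.64 [374.016 278.208] [ 0.6476 -0.1687  0.114 ]
top [0.4545 0.0534 0.875 ]
tcp [434.0154 195.7515]
tip-1 [423.7235 197.3394]
tip+1 [444.3038 194.1642]
grip+19 [436.6558 193.2989]
dial 0.84 [436.992 193.584] [ 0.6408 -0.1406  0.116 ]
tab 0.68 [422.016 209.28 ] [ 0.6122 -0.1142  0.114 ]
```

View pics/c5.png

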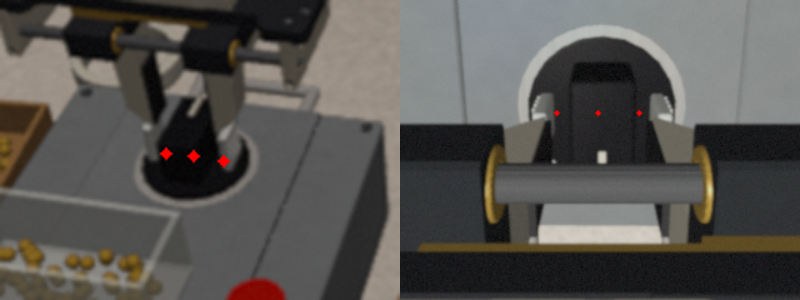

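Run:
```python
from h import *
im=arm.get_image("wrist");b=arm.get_image("scene")
a=cv2.resize(im[210:360,250:390],(560,600),interpolation=cv2.INTER_CUBIC)
g=cv2.resize(b[195:295,185:225],(240,600),interpolation=cv2.INTER_CUBIC)
o=np.hstack([a,g]).astype(float);o=255*(o/255)**.6
cv2.imwrite("pics/c6.png",o[:,:,::-1])
s=arm.observe();print(s["width"],s["gripper_force"],s["joints"],s["joint_efforts"])
```

```text
0.39984832324233066 0.0 [ 0.2109  0.5728 -0.1195  1.5913  0.0778  0.9821 -1.3253] [ -0.0012 -74.3231  -1.4465 -28.9003  -0.0322  -0.0674   0.    ][ WARN:0@1.495] global loadsave.cpp:1063 imwrite_ Unsupported depth image for selected encoder is fallbacked to CV_8U.
```

View pics/c6.png

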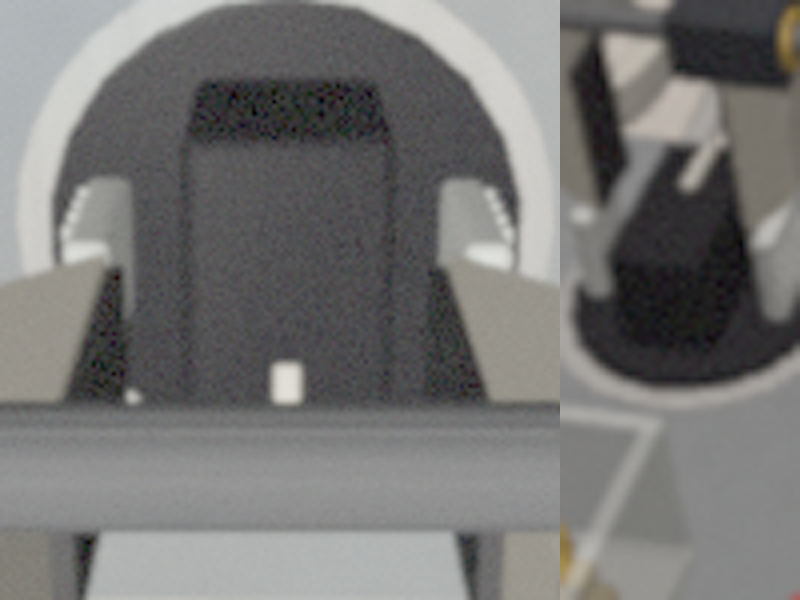

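The zoom shows the fingers covering the rear half of both tabs, which are still fully out at about 56 mm apart. That suggests the finger ends sit above the tabs, so I'll solve for where the visible tip corners really are.

Run:
```python
from h import *
from scipy.optimize import least_squares
s=arm.observe();m=pose(s);p=np.array(s["position"])
c=arm.calibration("wrist");print(np.array(c["K"]),np.array(c["T"]))
for nm,px,hw in(("now",[(281,276),(357.5,276)],.0184),):
    f=lambda v:np.ravel([proj("wrist",p+m@[v[0],sg*hw+v[2],-v[1]])-q for sg,q in zip((-1,1),px)])
    r=least_squares(f,[.01,.0,0.]);print(nm,"x,h,yoff",r.x,r.fun)
px=[(223,277),(415,277)];f=lambda v:np.ravel([proj("wrist",p+m@[v[0],sg*.046+v[2],-v[1]])-q for sg,q in zip((-1,1),px)])
r=least_squares(f,[.01,.0,0.]);print("open",r.x,r.fun)
for h in(0,.02,.04,.06,.08,.1): print(h,proj("wrist",p-m[:,2]*h))
```

```text
[[348.9779   0.     318.7491]
 [  0.     348.9779 239.6974]
 [  0.       0.       1.    ]] [[ 0.1759 -0.9493 -0.2604  0.7108]
 [-0.9844 -0.1696 -0.0466 -0.1272]
 [ 0.0001  0.2645 -0.9644  0.2895]
 [ 0.      0.      0.      1.    ]]
now x,h,yoff [0.0097 0.0335 0.0005] [ 0.0001  0.0577 -0.0001 -0.0577]
open [0.0095 0.0342 0.0003] [ 0.0002  0.1448 -0.0002 -0.1447]
0 [318.406  270.6356]
0.02 [318.3731 283.9542]
0.04 [318.3324 300.4026]
0.06 [318.2809 321.2312]
0.08 [318.2135 348.4583]
0.1 [318.1217 385.5671]
```

The solved finger tips sit 34 mm above the reported TCP, and the 9.5 mm pad half-width comes out right in both poses. The tip is therefore at z≈0.132, just above the tabs, which explains the empty close. I'll open to 70 mm and go down about 32 mm, watching the force.

>>> move_arm([
  {"tx": 0.001, "ty": 0, "tz": 0, "twist": 0},
  {"tx": 0, "ty": 0, "tz": 0, "twist": 0},
  {"tx": 0, "ty": 0, "tz": 0, "twist": 0},
  {"tx": 0, "ty": 0, "tz": 0, "twist": 0},
  {"tx": 0, "ty": 0, "tz": 0.004, "twist": 0},
  {"tx": 0, "ty": 0, "tz": 0.004, "twist": 0},
], gripper=-0.52)

```text
clock: 6.8
position: [0.6419, -0.1394, 0.0904]
ee_rot: [3.129, 0.28, 0.0]
force: [0.5, 0.2, 0.3]
width: 0.756
gripper_force: 0.0
```

No contact at a reported z of 0.090, which is below the foot top, so the offset is confirmed. I'll go on down.

>>> move_arm([
  {"tx": 0, "ty": 0, "tz": 0.005, "twist": 0},
  {"tx": 0, "ty": 0, "tz": 0.005, "twist": 0},
  {"tx": 0, "ty": 0, "tz": 0.005, "twist": 0},
  {"tx": 0, "ty": 0, "tz": 0, "twist": 0},
])

```text
clock: 7.2
position: [0.6413, -0.1393, 0.0747]
ee_rot: [-3.129, -0.28, 0.002]
force: [1.1, 0.1, 0.2]
width: 0.757
gripper_force: 0.0
```

>>> move_arm([
  {"tx": 0, "ty": 0, "tz": 0.003, "twist": 0},
  {"tx": 0, "ty": 0, "tz": 0.003, "twist": 0},
  {"tx": 0, "ty": 0, "tz": 0, "twist": 0},
])

```text
clock: 7.5
position: [0.6417, -0.1394, 0.0693]
ee_rot: [-3.129, -0.28, 0.001]
force: [-0.1, -0.0, 1.1]
width: 0.762
gripper_force: 0.0
```

>>> move_arm([
  {"tx": 0, "ty": 0, "tz": 0, "twist": 0},
  {"tx": 0, "ty": 0, "tz": 0, "twist": 0},
  {"tx": 0, "ty": 0, "tz": 0, "twist": 0},
  {"tx": 0, "ty": 0, "tz": 0, "twist": 0},
], gripper=0.2, squeeze=3)

```text
clock: 7.9
position: [0.6422, -0.1401, 0.0699]
ee_rot: [3.128, 0.279, 0.001]
force: [-0.2, -2.2, 1.3]
width: 0.598
gripper_force: 3.0
```

Contact on the tabs at 55 mm. I'll squeeze to 7 N, then 10 N.

>>> move_arm([
  {"tx": 0, "ty": 0, "tz": 0, "twist": 0},
  {"tx": 0, "ty": 0, "tz": 0, "twist": 0},
], squeeze=7)

```text
clock: 8.1
position: [0.6421, -0.1394, 0.0699]
ee_rot: [3.129, 0.28, 0.001]
force: [0.7, -1.0, 1.3]
width: 0.502
gripper_force: 7.0
```

>>> move_arm([
  {"tx": 0, "ty": 0, "tz": 0, "twist": 0},
  {"tx": 0, "ty": 0, "tz": 0, "twist": 0},
  {"tx": 0, "ty": 0, "tz": 0, "twist": 0},
], squeeze=10)

```text
clock: 8.4
position: [0.6422, -0.1401, 0.0699]
ee_rot: [3.128, 0.279, 0.001]
force: [1.7, -4.7, 2.0]
width: 0.464
gripper_force: 10.0
```

>>> move_arm([
  {"tx": 0, "ty": 0.0005, "tz": 0, "twist": -0.03},
  {"tx": 0, "ty": 0, "tz": 0, "twist": -0.03},
  {"tx": 0, "ty": 0, "tz": 0, "twist": -0.03},
  {"tx": 0, "ty": 0, "tz": 0, "twist": -0.03},
])

```text
clock: 8.8
position: [0.6422, -0.1403, 0.0699]
ee_rot: [3.088, 0.575, 0.0]
force: [0.3, -3.6, 1.9]
width: 0.464
gripper_force: 10.0
```

Run:
```python
from h import *
go([.6422,-.14,.07],.18)
s=arm.observe();print(s["width"],s["gripper_force"],s["ft_torque"],s["joints"])
```

```text
t 8.8 pos [ 0.6422 -0.1403  0.0699] yaw 0.3683969108000044 toolshift [ 0.0001 -0.0002 -0.0001] twist 0.11993719846825435 F [ 0.2603 -3.64    1.9012]
0.4644638213360158 9.990848153829575 [-0.8999 -0.1905  0.0007] [ 0.2419  0.608  -0.1667  1.6111  0.1188  0.932  -1.1687]
```

>>> move_arm([
  {"tx": 0, "ty": 0, "tz": 0, "twist": -0.039},
  {"tx": 0, "ty": 0, "tz": 0, "twist": -0.039},
  {"tx": 0, "ty": 0, "tz": 0, "twist": -0.039},
  {"tx": 0, "ty": 0, "tz": 0, "twist": -0.039},
  {"tx": 0, "ty": 0, "tz": 0, "twist": -0.039},
  {"tx": 0, "ty": 0, "tz": 0, "twist": -0.039},
  {"tx": 0, "ty": 0, "tz": 0, "twist": -0.039},
  {"tx": 0, "ty": 0, "tz": 0, "twist": -0.039},
  {"tx": 0, "ty": 0, "tz": 0, "twist": -0.039},
  {"tx": 0, "ty": 0, "tz": 0, "twist": -0.039},
])

```text
clock: 9.8
position: [0.6421, -0.1404, 0.0699]
ee_rot: [2.77, 1.48, -0.0]
force: [1.1, -4.4, 0.9]
width: 0.459
gripper_force: 10.0
```

Run:
```python
from h import *
go([.6422,-.14,.07],.18)
s=arm.observe();print(s["width"],s["gripper_force"],s["ft_torque"],s["joints"])
arm.get_image("wrist")
for n in("dial_grip","tab_a"):
  for r in arm.place_of("wrist",n)[:2]: print(n,r["conf"],np.array(r["point"])*[640,480],ray("wrist",r["point"],.116))
```

```text
t 9.8 pos [ 0.6421 -0.1404  0.0699] yaw 0.9815138604031248 toolshift [ 0.0004 -0.0002 -0.0001] twist 0.5102595713592988 F [ 1.1212 -4.3538  0.9446]
0.45875343721282547 9.991387277841568 [-0.9273 -0.2994 -0.0627] [ 0.3423  0.6253 -0.3236  1.6011  0.2312  0.9527 -0.648 ]
dial_grip 0.97 [320.576 305.616] [ 0.6429 -0.1408  0.116 ]
tab_a 0.96 [363.392 304.8  ] [ 0.6592 -0.1513  0.116 ]
tab_a 0.93 [270.72  301.392] [ 0.6254 -0.1264  0.116 ]
```

The measured twist torque is about 0.06 N m, so the dial is turning, now at about 0.8 rad. I'll centre the grip, ease it to 5.5 N (below the ring's 6.7 N) and feel on in small steps.

>>> move_arm([
  {"tx": -0.0008, "ty": 0.0006, "tz": 0, "twist": 0},
  {"tx": 0, "ty": 0, "tz": 0, "twist": 0},
  {"tx": 0, "ty": 0, "tz": 0, "twist": 0},
], squeeze=5.5)

```text
clock: 10.25
position: [0.6422, -0.1404, 0.0699]
ee_rot: [-2.772, -1.477, -0.001]
force: [1.2, -2.8, 2.8]
width: 0.516
gripper_force: 5.5
```

>>> move_arm([
  {"tx": 0, "ty": 0, "tz": 0, "twist": -0.015},
  {"tx": 0, "ty": 0, "tz": 0, "twist": -0.015},
  {"tx": 0, "ty": 0, "tz": 0, "twist": 0},
])

```text
clock: 10.55
position: [0.6422, -0.1404, 0.0699]
ee_rot: [-2.735, -1.545, -0.001]
force: [0.6, 0.2, 4.6]
width: 0.514
gripper_force: 5.5
```

>>> move_arm([
  {"tx": 0, "ty": 0, "tz": 0, "twist": -0.013},
  {"tx": 0, "ty": 0, "tz": 0, "twist": -0.013},
  {"tx": 0, "ty": 0, "tz": 0, "twist": -0.013},
  {"tx": 0, "ty": 0, "tz": 0, "twist": 0},
])

```text
clock: 10.95
position: [0.6422, -0.1404, 0.0699]
ee_rot: [-2.686, -1.629, -0.001]
force: [-0.1, -0.9, 4.8]
width: 0.526
gripper_force: 5.5
```

```bash
cat > q.py <<'E'
from h import *
s=arm.observe();m=pose(s);print(s["clock"],"dial~",np.arctan2(m[1,0],m[0,0])-.18,"mm",s["width"]*92,s["ft_torque"],s["force"])
for r in arm.place_of("wrist","tab_a")[:2]: pass
arm.get_image("wrist");t=[ray("wrist",r["point"],.116) for r in arm.place_of("wrist","tab_a")[:2]]
if len(t)==2:
    d=t[1]-t[0] if t[1][0]<t[0][0] else t[0]-t[1]; print("dial by tabs",np.arctan2(-d[0],d[1])-.18,np.linalg.norm(d))
E
python3 q.py
```

```text
10.95 dial~ 0.9099755805057184 mm 48.36758641324499 [-0.0667 -0.1406  0.1233] [-0.1035 -0.9059  4.7691]
dial by tabs 0.8805844487101575 0.049305436843290716
```

>>> move_arm([
  {"tx": 0, "ty": 0, "tz": 0, "twist": 0},
  {"tx": 0, "ty": 0, "tz": 0, "twist": 0},
], squeeze=4)

```text
clock: 11.3
position: [0.6422, -0.1404, 0.0698]
ee_rot: [-2.687, -1.627, -0.001]
force: [0.8, 0.2, 5.0]
width: 0.526
gripper_force: 4.0
```

```bash
python3 q.py
```

```text
11.3 dial~ 0.9090328304231294 mm 48.366631616554734 [-0.0389 -0.1458  0.0082] [0.7881 0.1653 5.0136]
dial by tabs 0.9190327584609692 0.0485951914046307
```

>>> move_arm([
  {"tx": 0, "ty": 0, "tz": 0, "twist": 0},
  {"tx": 0, "ty": 0, "tz": 0, "twist": -0.013},
  {"tx": 0, "ty": 0, "tz": 0, "twist": -0.013},
  {"tx": 0, "ty": 0, "tz": 0, "twist": -0.013},
], squeeze=6.2)

```text
clock: 11.85
position: [0.6421, -0.1404, 0.0698]
ee_rot: [-2.635, -1.71, -0.001]
force: [0.9, 0.1, 4.5]
width: 0.525
gripper_force: 6.2
```

```bash
python3 q.py
```

```text
11.85 dial~ 0.9711999027860998 mm 48.295922166194586 [ 0.0292 -0.0942 -0.0437] [0.8976 0.0831 4.5172]
dial by tabs 0.9656533498600681 0.049053893262402275
```

Tracking well. Continuing.

>>> move_arm([
  {"tx": 0, "ty": 0, "tz": 0, "twist": -0.013},
  {"tx": 0, "ty": 0, "tz": 0, "twist": -0.013},
  {"tx": 0, "ty": 0, "tz": 0, "twist": -0.013},
  {"tx": 0, "ty": 0, "tz": 0, "twist": 0},
])

```text
clock: 12.4
position: [0.6421, -0.1404, 0.0698]
ee_rot: [-2.582, -1.79, -0.001]
force: [0.8, -0.1, 5.5]
width: 0.525
gripper_force: 6.2
```

```bash
python3 q.py
```

```text
12.4 dial~ 1.0324031945456373 mm 48.25624040135909 [ 0.006  -0.153   0.0425] [ 0.8381 -0.0963  5.4911]
dial by tabs 1.0360847102761477 0.048008508338343824
```

>>> move_arm([
  {"tx": 0, "ty": 0, "tz": 0, "twist": -0.013},
  {"tx": 0, "ty": 0, "tz": 0, "twist": -0.013},
  {"tx": 0, "ty": 0, "tz": 0, "twist": -0.013},
  {"tx": 0, "ty": 0, "tz": 0, "twist": 0},
])

```text
clock: 12.95
position: [0.6421, -0.1404, 0.0698]
ee_rot: [-2.526, -1.868, -0.001]
force: [1.1, -0.2, 5.7]
width: 0.52
gripper_force: 6.2
```

```bash
python3 q.py
python3 - <<'E'
from h import *
im=arm.get_image("wrist")
a=cv2.resize(im[220:380,240:400],(600,600),interpolation=cv2.INTER_CUBIC).astype(float)
cv2.imwrite("pics/c7.png",(255*(a/255)**.6).astype(np.uint8)[:,:,::-1])
E
```

```text
12.95 dial~ 1.0936967311855954 mm 47.81038838677887 [-0.0063 -0.1126  0.0793] [ 1.0531 -0.1512  5.6786]
dial by tabs 1.0679840385499726 0.049757397768269304
```

View pics/c7.png

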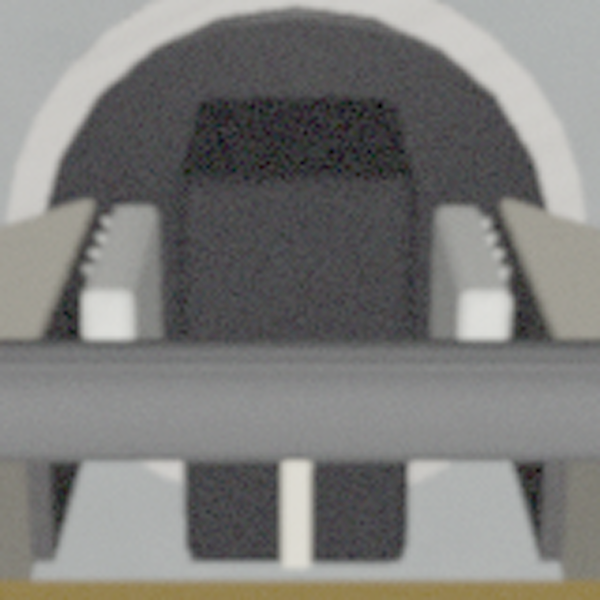

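The view shows the block aligned with the gripper and the pointer straight down at (295,510), so the dial follows at about 1.08 rad with its tabs still on the ring. Continuing.

>>> move_arm([
  {"tx": 0, "ty": 0, "tz": 0, "twist": -0.013},
  {"tx": 0, "ty": 0, "tz": 0, "twist": -0.013},
  {"tx": 0, "ty": 0, "tz": 0, "twist": -0.013},
  {"tx": 0, "ty": 0, "tz": 0, "twist": 0},
])

```text
clock: 13.55
position: [0.6421, -0.1404, 0.0698]
ee_rot: [-2.467, -1.944, -0.001]
force: [1.0, 0.3, 5.2]
width: 0.511
gripper_force: 6.2
```

>>> move_arm([
  {"tx": 0, "ty": 0, "tz": 0, "twist": 0},
  {"tx": 0, "ty": 0, "tz": 0, "twist": -0.013},
  {"tx": 0, "ty": 0, "tz": 0, "twist": -0.013},
  {"tx": 0, "ty": 0, "tz": 0, "twist": 0},
], squeeze=5.2)

```text
clock: 13.95
position: [0.6421, -0.1404, 0.0698]
ee_rot: [-2.427, -1.994, -0.001]
force: [0.3, -0.3, 5.0]
width: 0.516
gripper_force: 5.2
```

>>> move_arm([
  {"tx": 0, "ty": 0, "tz": 0, "twist": -0.013},
  {"tx": 0, "ty": 0, "tz": 0, "twist": -0.013},
  {"tx": 0, "ty": 0, "tz": 0, "twist": 0},
])

```text
clock: 14.25
position: [0.6421, -0.1404, 0.0698]
ee_rot: [-2.386, -2.044, -0.001]
force: [-0.3, 0.5, 5.5]
width: 0.514
gripper_force: 5.2
```

>>> move_arm([
  {"tx": 0, "ty": 0, "tz": 0, "twist": -0.013},
  {"tx": 0, "ty": 0, "tz": 0, "twist": -0.013},
  {"tx": 0, "ty": 0, "tz": 0, "twist": 0},
])

```text
clock: 14.55
position: [0.6421, -0.1404, 0.0698]
ee_rot: [-2.343, -2.092, -0.001]
force: [0.2, -0.8, 4.7]
width: 0.514
gripper_force: 5.2
```

>>> move_arm([
  {"tx": 0, "ty": 0, "tz": 0, "twist": -0.013},
  {"tx": 0, "ty": 0, "tz": 0, "twist": -0.013},
  {"tx": 0, "ty": 0, "tz": 0, "twist": 0},
])

```text
clock: 14.85
position: [0.6421, -0.1404, 0.0699]
ee_rot: [-2.3, -2.139, -0.001]
force: [-0.5, -0.3, 4.9]
width: 0.514
gripper_force: 5.2
```

```bash
python3 q.py
```

```text
14.85 dial~ 1.3182825060498182 mm 47.25670079648254 [-0.0427 -0.1025  0.0718] [-0.5173 -0.3104  4.8923]
dial by tabs 1.2960770063283353 0.04632809491826379
```

>>> move_arm([
  {"tx": 0, "ty": 0, "tz": 0, "twist": -0.013},
  {"tx": 0, "ty": 0, "tz": 0, "twist": -0.013},
  {"tx": 0, "ty": 0, "tz": 0, "twist": 0},
])

```text
clock: 15.3
position: [0.6421, -0.1404, 0.0698]
ee_rot: [-2.256, -2.186, -0.0]
force: [-0.1, -0.4, 5.5]
width: 0.512
gripper_force: 5.2
```

>>> move_arm([
  {"tx": 0, "ty": 0, "tz": 0, "twist": -0.013},
  {"tx": 0, "ty": 0, "tz": 0, "twist": -0.013},
  {"tx": 0, "ty": 0, "tz": 0, "twist": 0},
])

```text
clock: 15.6
position: [0.6421, -0.1404, 0.0698]
ee_rot: [-2.211, -2.231, -0.001]
force: [0.3, 0.3, 4.9]
width: 0.515
gripper_force: 5.2
```

>>> move_arm([
  {"tx": 0, "ty": 0, "tz": 0, "twist": -0.013},
  {"tx": 0, "ty": 0, "tz": 0, "twist": -0.013},
  {"tx": 0, "ty": 0, "tz": 0, "twist": 0},
], squeeze=4.2)

```text
clock: 15.9
position: [0.642, -0.1404, 0.0697]
ee_rot: [-2.165, -2.276, -0.0]
force: [0.5, 0.3, 4.1]
width: 0.516
gripper_force: 4.2
```

```bash
python3 q.py
```

```text
15.9 dial~ 1.4411753281697883 mm 47.50475162368041 [ 0.0516 -0.1899  0.0572] [0.5456 0.3453 4.1281]
dial by tabs 1.401626242887925 0.04905209764059915
```

No latch seen up to 1.44. The 6.2 N stretch (0.91–1.15 rad) may have been held too hard, so I'll go back and search it with a lighter grip.

>>> move_arm([
  {"tx": 0, "ty": 0, "tz": 0, "twist": 0},
  {"tx": 0, "ty": 0, "tz": 0, "twist": 0.039},
  {"tx": 0, "ty": 0, "tz": 0, "twist": 0.039},
  {"tx": 0, "ty": 0, "tz": 0, "twist": 0.039},
  {"tx": 0, "ty": 0, "tz": 0, "twist": 0.039},
  {"tx": 0, "ty": 0, "tz": 0, "twist": 0},
], squeeze=8)

```text
clock: 16.65
position: [0.6421, -0.1405, 0.0697]
ee_rot: [-2.429, -1.992, -0.0]
force: [1.1, 1.4, 5.0]
width: 0.472
gripper_force: 8.0
```

>>> move_arm([
  {"tx": 0, "ty": 0, "tz": 0, "twist": 0},
  {"tx": 0, "ty": 0, "tz": 0, "twist": 0.013},
  {"tx": 0, "ty": 0, "tz": 0, "twist": 0.013},
  {"tx": 0, "ty": 0, "tz": 0, "twist": 0},
], squeeze=4.5)

```text
clock: 17.05
position: [0.6421, -0.1405, 0.0696]
ee_rot: [-2.47, -1.941, -0.0]
force: [1.2, 1.7, 3.2]
width: 0.514
gripper_force: 4.5
```

```bash
python3 q.py
```

```text
17.05 dial~ 1.1523984737829933 mm 47.26369249054432 [ 0.4288 -0.288  -0.1055] [1.1585 1.7037 3.1909]
dial by tabs 1.1036606441932988 0.046961231489854725
```

>>> move_arm([
  {"tx": 0, "ty": 0, "tz": 0, "twist": 0.015},
  {"tx": 0, "ty": 0, "tz": 0, "twist": 0.015},
  {"tx": 0, "ty": 0, "tz": 0, "twist": 0},
])

```text
clock: 17.5
position: [0.642, -0.1407, 0.0697]
ee_rot: [-2.516, -1.882, 0.0]
force: [1.9, 2.7, 1.5]
width: 0.527
gripper_force: 4.5
```

```bash
python3 q.py
```

```text
17.5 dial~ 1.1045367875466665 mm 48.470933159719465 [ 0.5176 -0.3792 -0.1214] [1.8623 2.7337 1.5277]
dial by tabs 1.1005053793504278 0.04974771755097439
```

>>> move_arm([
  {"tx": 0, "ty": 0, "tz": 0, "twist": 0},
  {"tx": 0, "ty": 0, "tz": 0, "twist": 0},
], squeeze=3)

```text
clock: 17.85
position: [0.642, -0.1407, 0.0696]
ee_rot: [-2.514, -1.884, 0.0]
force: [2.0, 3.6, 1.3]
width: 0.524
gripper_force: 3.0
```

```bash
python3 q.py
```

```text
17.85 dial~ 1.1059949250628494 mm 48.18060872520037 [ 0.5987 -0.3986 -0.05  ] [2.0226 3.5522 1.2504]
dial by tabs 1.0542817005825094 0.04873894210503641
```

Not in the notch here. More robust: turn by small steps with a firm grip, then relax to 3 N at each step.

>>> move_arm([
  {"tx": 0.0007, "ty": 0, "tz": 0, "twist": 0},
  {"tx": 0, "ty": 0, "tz": 0, "twist": 0},
  {"tx": 0, "ty": 0, "tz": 0, "twist": 0.025},
  {"tx": 0, "ty": 0, "tz": 0, "twist": 0.02},
  {"tx": 0, "ty": 0, "tz": 0, "twist": 0},
], squeeze=9)

```text
clock: 18.5
position: [0.6421, -0.1407, 0.0697]
ee_rot: [2.58, 1.792, -0.001]
force: [0.1, -0.4, 0.7]
width: 0.46
gripper_force: 9.0
```

>>> move_arm([
  {"tx": 0, "ty": 0, "tz": 0, "twist": 0},
  {"tx": 0, "ty": 0, "tz": 0, "twist": 0},
  {"tx": 0, "ty": 0, "tz": 0, "twist": 0},
], squeeze=3)

```text
clock: 18.8
position: [0.6421, -0.1407, 0.0696]
ee_rot: [2.579, 1.793, -0.001]
force: [-0.1, -1.3, 0.5]
width: 0.611
gripper_force: 3.0
```

```bash
python3 q.py
```

```text
18.8 dial~ 1.0351184939597309 mm 56.24237126204012 [-0.2915 -0.1703 -0.0029] [-0.057  -1.2731  0.4859]
dial by tabs 0.9917623192050227 0.05651737725098816
```

The tabs sprang out to 56 mm at about 1.03 rad, so the dial has latched. I'll release and lift clear.

>>> move_arm([
  {"tx": 0, "ty": 0, "tz": 0, "twist": 0},
  {"tx": 0, "ty": 0, "tz": 0, "twist": 0},
  {"tx": 0, "ty": 0, "tz": 0, "twist": 0},
  {"tx": 0, "ty": 0, "tz": -0.02, "twist": 0},
  {"tx": 0, "ty": 0, "tz": -0.03, "twist": 0},
  {"tx": 0, "ty": 0, "tz": -0.04, "twist": 0},
  {"tx": 0, "ty": 0, "tz": -0.04, "twist": 0},
  {"tx": 0, "ty": 0, "tz": 0, "twist": 0.08},
  {"tx": 0, "ty": 0, "tz": 0, "twist": 0.08},
  {"tx": 0, "ty": 0, "tz": 0, "twist": 0.08},
  {"tx": 0, "ty": 0, "tz": 0, "twist": 0.08},
], gripper=-0.74)

```text
clock: 20.05
position: [0.6422, -0.14, 0.1998]
ee_rot: [-2.947, -1.088, -0.0]
force: [-0.4, 0.4, 0.5]
width: 0.869
gripper_force: 0.0
```

>>> move_arm([
  {"tx": -0.035, "ty": 0, "tz": 0, "twist": 0.08},
  {"tx": -0.035, "ty": 0, "tz": 0, "twist": 0.08},
  {"tx": -0.035, "ty": 0, "tz": 0, "twist": 0.08},
  {"tx": -0.02, "ty": 0, "tz": 0, "twist": 0.08},
  {"tx": 0, "ty": 0, "tz": 0, "twist": 0.015},
  {"tx": 0, "ty": 0, "tz": 0, "twist": 0},
], gripper=1)

```text
clock: 20.65
position: [0.5367, -0.2044, 0.2001]
ee_rot: [3.128, 0.294, 0.001]
force: [0.5, -0.1, -0.5]
width: 0.395
gripper_force: 0.0
```

Run:
```python
from h import *
save("wrist","w8.png")
for n,z in dict(dial_grip=.116,tab_a=.114,drawer_handle=.062).items():
    for r in arm.place_of("wrist",n)[:2]: print(n,round(r["conf"],2),np.array(r["point"])*[640,480],ray("wrist",r["point"],z))
arm.get_image("top")
for n,z in dict(dial_grip=.116,tab_a=.114,drawer_handle=.062).items():
    for r in arm.place_of("top",n)[:2]: print("top",n,round(r["conf"],2),ray("top",r["point"],z))
go([.5595,-.1555,.19],.183)
s=arm.observe();m=pose(s);p=np.array(s["position"]);print(s["width"])
for h in(.066,.08,.1): print(h,[proj("wrist",p+m@[x,0,-h])[1] for x in(.02,.0375)],[proj("wrist",p+m@[.0095,y,-h]) for y in(-.03,)])
```

```text
dial_grip 0.75 [259.2  79.2] [ 0.6437 -0.1396  0.116 ]
tab_a 0.68 [280.128  42.72 ] [ 0.6703 -0.1505  0.114 ]
tab_a 0.56 [237.376 113.616] [ 0.6174 -0.1266  0.114 ]
drawer_handle 0.55 [273.792 223.68 ] [ 0.5263 -0.1618  0.062 ]
drawer_handle 0.36 [260.288  78.576] [ 0.6513 -0.1306  0.062 ]
top dial_grip 0.96 [ 0.6399 -0.142   0.116 ]
top tab_a 0.49 [ 0.6694 -0.1519  0.114 ]
top tab_a 0.47 [ 0.612  -0.1332  0.114 ]
top drawer_handle 0.86 [ 0.5217 -0.1646  0.062 ]
top drawer_handle 0.49 [ 0.6307 -0.1251  0.062 ]
t 21.05 pos [ 0.5368 -0.2043  0.1995] yaw 0.18733444797204465 toolshift [ 0.0314 -0.0437  0.0095] twist 0.002759395281302195 F [-0.3056  0.076   0.3536]
0.04722283694777347
0.066 [np.float64(281.7463260679219), np.float64(237.6594966431004)] [array([241.6451, 306.8761])]
0.08 [np.float64(297.2089822189795), np.float64(248.59522147927103)] [array([233.1907, 324.7449])]
0.1 [np.float64(326.46860302938745), np.float64(269.5322011153978)] [array([217.2979, 358.335 ])]
```

View pics/w8.png

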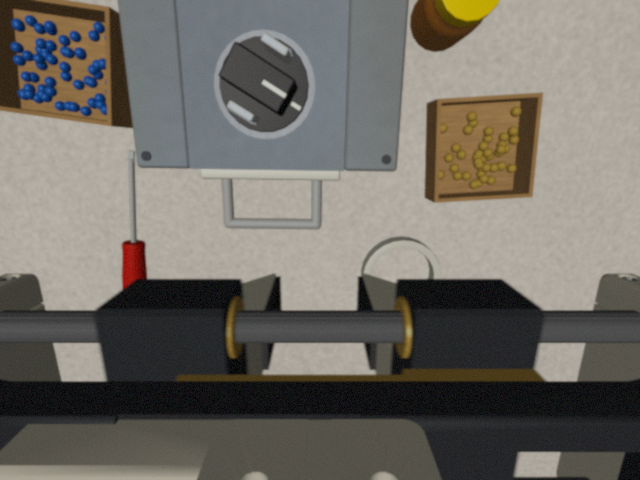

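The view shows the dial turned with both tabs standing out at (275,45) and (240,112), about 58 mm apart. The handle bar is at (272,224), and the white drawer front stands slightly proud. I'll hook the shut fingers between bar and drawer front, which keeps the body off the dial, so go to (0.5496, -0.1575).

>>> move_arm([
  {"tx": 0.0071, "ty": -0.0145, "tz": 0, "twist": 0},
  {"tx": 0.0071, "ty": -0.0145, "tz": 0, "twist": 0},
  {"tx": 0.0071, "ty": -0.0145, "tz": 0, "twist": 0.003},
  {"tx": 0, "ty": 0, "tz": 0, "twist": 0},
  {"tx": 0, "ty": 0, "tz": 0.035, "twist": 0},
  {"tx": 0, "ty": 0, "tz": 0.035, "twist": 0},
  {"tx": 0, "ty": 0, "tz": 0.025, "twist": 0},
  {"tx": 0, "ty": 0, "tz": 0, "twist": 0},
  {"tx": 0, "ty": 0, "tz": 0, "twist": 0},
])

```text
clock: 21.95
position: [0.5493, -0.1586, 0.1051]
ee_rot: [3.129, 0.284, -0.001]
force: [-0.1, 0.4, -0.1]
width: 0.006
gripper_force: 0.0
```

Run:
```python
from h import *
save("wrist","w9.png");
for r in arm.place_of("wrist","drawer_handle")[:2]: print(round(r["conf"],2),np.array(r["point"])*[640,480],ray("wrist",r["point"],.062))
for r in arm.regions_of("wrist","drawer_handle")[:1]:
    ys,xs=np.nonzero(r["region"]);print(r["conf"],xs.min(),xs.max(),ys.min(),ys.max())
go([.5496,-.1575,.013],.183)
```

```text
0.66 [313.984 279.6  ] [ 0.527  -0.1595  0.062 ]
0.26 [317.184 112.224] [ 0.6394 -0.1416  0.062 ]
0.88 221 411 216 278
t 22.1 pos [ 0.5505 -0.1584  0.1064] yaw 0.18131888568200016 toolshift [-0.0009 -0.0012  0.0934] twist -0.001070230614448935 F [-0.6872 -1.0844  0.362 ]
```

View pics/w9.png

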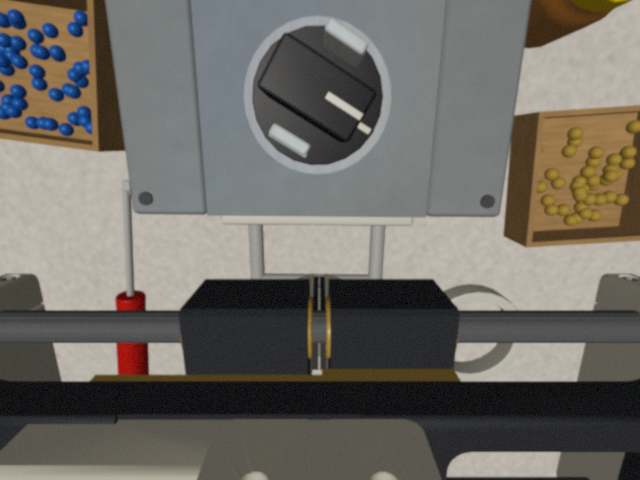

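The view shows the handle bar at row 278, mostly behind the gripper, with its posts at columns 255 and 377 centred about the fingers, and the drawer front at row 218. I'll descend into the gap.

>>> move_arm([
  {"tx": 0, "ty": -0.001, "tz": 0.02, "twist": 0},
  {"tx": 0, "ty": 0, "tz": 0.02, "twist": 0},
  {"tx": 0, "ty": 0, "tz": 0.01, "twist": 0},
  {"tx": 0, "ty": 0, "tz": 0.01, "twist": 0},
  {"tx": 0, "ty": 0, "tz": 0, "twist": 0},
])

```text
clock: 22.6
position: [0.5488, -0.1569, 0.0442]
ee_rot: [-3.128, -0.285, 0.001]
force: [-0.3, -0.7, -0.4]
width: 0.005
gripper_force: 0.0
```

>>> move_arm([
  {"tx": 0, "ty": 0, "tz": 0.007, "twist": 0},
  {"tx": 0, "ty": 0, "tz": 0.007, "twist": 0},
  {"tx": 0, "ty": 0, "tz": 0, "twist": 0},
])

```text
clock: 22.9
position: [0.5486, -0.1569, 0.03]
ee_rot: [-3.128, -0.285, 0.002]
force: [0.3, 0.6, -0.6]
width: 0.004
gripper_force: 0.0
```

Tip at about 0.064 with no force. Down 15 mm more, then pull gently.

>>> move_arm([
  {"tx": 0, "ty": 0, "tz": 0.005, "twist": 0},
  {"tx": 0, "ty": 0, "tz": 0.005, "twist": 0},
  {"tx": 0, "ty": 0, "tz": 0.005, "twist": 0},
  {"tx": 0, "ty": 0, "tz": 0, "twist": 0},
])

```text
clock: 23.3
position: [0.5486, -0.1568, 0.0149]
ee_rot: [-3.128, -0.285, 0.002]
force: [-0.0, -1.3, -0.1]
width: 0.009
gripper_force: 0.0
```

>>> move_arm([
  {"tx": -0.004, "ty": 0, "tz": 0, "twist": 0},
  {"tx": -0.004, "ty": 0, "tz": 0, "twist": 0},
  {"tx": -0.004, "ty": 0, "tz": 0, "twist": 0},
  {"tx": -0.004, "ty": 0, "tz": 0, "twist": 0},
  {"tx": -0.004, "ty": 0, "tz": 0, "twist": 0},
  {"tx": 0, "ty": 0, "tz": 0, "twist": 0},
])

```text
clock: 23.9
position: [0.5287, -0.1607, 0.0159]
ee_rot: [3.129, 0.284, -0.001]
force: [1.2, -0.0, 0.6]
width: 0.002
gripper_force: 0.0
```

>>> move_arm([
  {"tx": -0.008, "ty": 0, "tz": 0, "twist": 0},
  {"tx": -0.008, "ty": 0, "tz": 0, "twist": 0},
  {"tx": -0.008, "ty": 0, "tz": 0, "twist": 0},
  {"tx": -0.008, "ty": 0, "tz": 0, "twist": 0},
  {"tx": -0.008, "ty": 0, "tz": 0, "twist": 0},
  {"tx": -0.008, "ty": 0, "tz": 0, "twist": 0},
  {"tx": 0, "ty": 0, "tz": 0, "twist": 0},
])

```text
clock: 24.6
position: [0.4802, -0.1698, 0.0156]
ee_rot: [3.129, 0.283, -0.003]
force: [0.2, -0.3, -1.1]
width: 0.006
gripper_force: 0.0
```

```bash
cat > d.py <<'E'
from h import *
for c in("wrist","top"):
    arm.get_image(c)
    for n,z in(("drawer_handle",.062),("dial_grip",.116),("tab_a",.114)):
        for r in arm.place_of(c,n)[:2]: print(c,n,round(r["conf"],2),ray(c,r["point"],z))
s=arm.observe();print(s["clock"],s["position"],s["force"])
E
python3 d.py
```

```text
top dial_grip 0.92 [ 0.6405 -0.1411  0.116 ]
top tab_a 0.61 [ 0.6146 -0.1275  0.114 ]
top tab_a 0.55 [ 0.6711 -0.1512  0.114 ]
25.0 [ 0.4823 -0.1692  0.0156] [0.0813 0.7389 0.3681]
```

>>> move_arm([
  {"tx": -0.004, "ty": 0, "tz": 0, "twist": 0},
  {"tx": -0.004, "ty": 0, "tz": 0, "twist": 0},
  {"tx": -0.003, "ty": 0, "tz": 0, "twist": 0},
])

```text
clock: 25.3
position: [0.4713, -0.1711, 0.0158]
ee_rot: [-3.129, -0.285, -0.001]
force: [2.3, 0.8, -1.0]
width: 0.006
gripper_force: 1.1
```

Run:
```python
from h import *
for c in("top","scene","wrist"):
    arm.get_image(c)
    for n in("drawer","drawer_handle"):
        for r in arm.regions_of(c,n)[:1]:
            ys,xs=np.nonzero(r["region"]);print(c,n,round(r["conf"],2),xs.min(),xs.max(),ys.min(),ys.max(),len(xs), ray(c,[xs.mean()/640,ys.max()/480],.06))
    for r in arm.place_of(c,"drawer_handle")[:1]: print("handle",r["conf"],ray(c,r["point"],.062))
s=arm.observe();print(s["clock"],s["position"],s["force"])
```

```text
top drawer 0.55 401 470 229 276 2561 [ 0.4972 -0.1489  0.06  ]
top drawer_handle 0.55 401 470 229 276 2513 [ 0.4972 -0.1495  0.06  ]
scene drawer 0.84 203 270 186 226 1707 [ 0.5491 -0.1368  0.06  ]
scene drawer_handle 0.75 204 270 185 226 1606 [ 0.5486 -0.1354  0.06  ]
handle 0.58 [ 0.4584 -0.1778  0.062 ]
wrist drawer 0.68 161 473 28 348 65027 [ 0.449 -0.175  0.06 ]
wrist drawer_handle 0.56 161 472 28 278 65273 [ 0.4841 -0.1687  0.06  ]
25.9 [ 0.4713 -0.1712  0.0157] [ 0.1374 -0.3733 -1.0144]
```

The drawer follows and the bar is now at x≈0.458, about 69 mm out. On to the stop.

>>> move_arm([
  {"tx": -0.003, "ty": 0, "tz": 0, "twist": 0},
  {"tx": -0.003, "ty": 0, "tz": 0, "twist": 0},
])

```text
clock: 26.1
position: [0.4659, -0.1722, 0.0158]
ee_rot: [3.129, 0.285, 0.002]
force: [1.8, 0.9, -1.4]
width: 0.002
gripper_force: 1.1
```

>>> move_arm([
  {"tx": -0.002, "ty": 0, "tz": 0, "twist": 0},
  {"tx": -0.001, "ty": 0, "tz": 0, "twist": 0},
])

```text
clock: 26.3
position: [0.4628, -0.1728, 0.0158]
ee_rot: [3.129, 0.285, 0.001]
force: [4.2, 2.1, -1.8]
width: 0.005
gripper_force: 2.1
```

>>> move_arm([
  {"tx": -0.001, "ty": 0, "tz": 0, "twist": 0},
  {"tx": 0, "ty": 0, "tz": 0, "twist": 0},
])

```text
clock: 26.5
position: [0.4628, -0.1728, 0.016]
ee_rot: [3.128, 0.285, 0.004]
force: [4.6, 1.7, -2.6]
width: 0.008
gripper_force: 2.7
```

>>> move_arm([
  {"tx": -0.001, "ty": 0, "tz": 0, "twist": 0},
  {"tx": 0, "ty": 0, "tz": 0, "twist": 0},
])

```text
clock: 26.7
position: [0.4628, -0.1728, 0.0161]
ee_rot: [3.128, 0.286, 0.006]
force: [7.8, 1.5, -5.6]
width: 0.004
gripper_force: 3.9
```

The stop is reached: x stays at 0.4628 while the force rises. I'll back off to mid-gap, lift out and look.

>>> move_arm([
  {"tx": 0.004, "ty": 0, "tz": 0, "twist": 0},
  {"tx": 0.004, "ty": 0, "tz": 0, "twist": 0},
  {"tx": 0.003, "ty": 0, "tz": 0, "twist": 0},
  {"tx": 0, "ty": 0, "tz": -0.02, "twist": 0},
  {"tx": 0, "ty": 0, "tz": -0.03, "twist": 0},
  {"tx": 0, "ty": 0, "tz": -0.04, "twist": 0},
  {"tx": 0, "ty": 0, "tz": -0.04, "twist": 0},
  {"tx": -0.02, "ty": 0, "tz": -0.03, "twist": 0},
  {"tx": -0.03, "ty": 0, "tz": 0, "twist": 0},
  {"tx": -0.03, "ty": 0, "tz": 0, "twist": 0},
  {"tx": 0, "ty": 0, "tz": 0, "twist": 0},
  {"tx": 0, "ty": 0, "tz": 0, "twist": 0},
])

```text
clock: 27.9
position: [0.3923, -0.1859, 0.1759]
ee_rot: [3.128, 0.283, 0.0]
force: [-0.2, 0.1, 0.3]
width: 0.003
gripper_force: 0.0
```

```bash
python3 d.py
```

```text
wrist drawer_handle 0.67 [ 0.4474 -0.1744  0.062 ]
top drawer_handle 0.72 [ 0.4433 -0.1741  0.062 ]
top dial_grip 0.97 [ 0.6417 -0.1453  0.116 ]
top tab_a 0.42 [ 0.6123 -0.1317  0.114 ]
top tab_a 0.41 [ 0.671  -0.1554  0.114 ]
28.3 [ 0.393  -0.1854  0.1755] [ 0.3841  0.0972 -0.3234]
```

```bash
python3 -c "
from cell import arm
print(arm.sign_off())"
```

```text
the job is handed in; nothing more can be done
None
```

I handed the job in with the dial latched in its second notch at about 1.0 rad, both tabs sprung fully out, the drawer pulled to its stop and the gripper clear. That took about 28 s of the 54 s allowed, but `sign_off` gave no verdict.

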